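# Close a one-hand bar clamp on a glued switch housing and keep it squeezed

### The job

The black switch housing, two freshly glued half shells, stands between the jaws of the one-hand bar clamp that is screwed to the board. Pump the clamp's trigger, squeeze after squeeze, until the sliding jaw has come in and both rubber pads grip the housing firmly without crushing it: once the jaw bears on the housing do not go on pumping, one more squeeze is enough. Move the jaw with the trigger only, not by pushing the jaw itself, leave the other things on the counter where they are, and finish with the trigger still held squeezed in.

Things in the scene. Friction and masses are not known exactly. Their poses are not given: they have to be found in the camera images.
- clamp: plywood board 130 x 330 x 18 mm fixed to the counter; a one-hand bar clamp is screwed on it upside down: bar along the board, jaws and pistol grip standing up. Origin: centre of the board's underside; x across the bar, y along it from the grip to the sliding jaw, z up. Order from -y to +y: bar's tail, pistol grip, trigger, steel release tab (leave it), fixed jaw, housing, sliding jaw
- handle_grip (a point): middle of the rigid pistol grip, at (0, -115, 105) mm in the clamp's frame. The grip is 22 wide (x), 16 thick (y; rear face 8 mm to -y of this point), reaches z 131 and leans 0.13 rad to -y going up. The head under grip and trigger is fixed, 28 wide, up to z 68; the release tab at y -42 reaches z 81
- trigger_grip (a point): middle of the trigger where it is squeezed; at rest at (0, -79, 105) mm in the clamp's frame. 18 wide, 10 thick, top at z 126, about 45 mm of free room between it and the fixed jaw. At this height the trigger's front and the grip's rear are 50 mm apart at rest, 28 mm fully squeezed: the trigger alone moves, 22 mm to -y, the grip is fixed
- trigger_angle (a joint): angle of the trigger about its pin (at y -90, z 20 mm in the clamp's frame): 0 at rest, leaning 0.13 rad to the jaws; 0.26 rad fully squeezed, leaning 0.13 rad to the grip. It springs back when let go. At the squeezing point it takes 3 to 7 N while the jaw runs free; once both pads bear, each further 1 N on the trigger adds about 2.5 N on the housing
- trigger: the trigger lever, grey plastic with a rubber facing, in front of the pistol grip (jaw side); origin on its pin, z up along the lever
- jaw_travel (a joint): travel of the sliding jaw in m: 0 = pads 95 mm apart, 0.070 = end; pads are 0.095 minus this apart until they bear on the housing (50 mm: at 0.045). Starts at 0.014 to 0.030. Ratchet of 5 mm teeth: each full squeeze draws the jaw in by one tooth (the first by 1 to 8 mm); let the trigger right out before the next. Short squeezes may gain nothing. Let out, it gives back up to 3 mm
- moving_jaw: upright grey plastic sliding jaw at the bar's +y end, 26 mm wide, 16 thick, top at z 116 mm; its axes are the clamp's. Moved by the trigger only
- moving_pad: white rubber pad on the sliding jaw, 34 mm wide, 14 thick, 56 high; its axes are the clamp's. It gives 1 mm for each 8 N
- fixed_pad: white rubber pad on the fixed jaw, 34 mm wide, 14 thick, 56 high, gives 1 mm for each 8 N; its axes are the clamp's. With both pads bearing, the force on the housing rises 4 N per mm of jaw travel
- moving_pad_face (a point): middle of the sliding pad's face towards the housing, 80 mm above the counter
- fixed_pad_face (a point): middle of the fixed pad's face towards the housing, 80 mm above the counter, at y 0 in the clamp's frame
- housing: loose black plastic press-button switch housing, 56 mm wide (x), 50 long between the pads (y), 62 high plus collar and white button on top (72 in all), 0.1 to 0.2 kg, seam round its middle. Origin: centre of its underside, 46 mm above the counter on two wooden strips. Starts 2 to 10 mm off the fixed pad, a little askew; the jaw pushes it square. More than 45 N crushes it
- fan_bowl: white plastic ceiling-fan bowl cover, 148 mm across, 62 high; leave alone. Origin: centre of its underside
- pulley: aluminium pulley wheel, 88 mm across, 26 high, lying flat; leave alone. Origin: centre of its underside
- pliers: steel slip-joint pliers, 165 mm long, lying flat; leave alone. Origin: under the joint
Mind the look-alikes: they are no part of the job. Of the things like the housing, leave any that is green or yellow; of the rest the smaller one is meant.

How it is judged (in metres and radians):
On the way, in this order (a step that is already met when the one before it is completed fails the run):
1. the trigger has been squeezed at least half way in (value of joint trigger_angle above 0.12 rad).
2. the sliding jaw's pad bears on the housing (contact force between moving_pad and housing above 3 N), for 0.1 s.
At the end, for the whole second after the job is handed in: Both rubber pads press on the housing, upright (within 0.1 rad) and at rest, with more than 10 N each, the trigger is squeezed in (joint above 0.03 rad) and the fingers press on it with more than 3 N (contact force between each of moving_pad, fixed_pad and housing above 10 N and contact force between the fingers and trigger above 3 N and value of joint trigger_angle above 0.03 rad and angle between housing's own z axis and vertical below 0.1 rad and linear speed of housing below 0.01 m/s); the arm keeps its last pose, push and grip.
It fails at once if the housing is crushed: a pad presses on it with more than 45 N (contact force between any of moving_pad, fixed_pad and housing above 45 N).
It fails at once if the robot pushes on the sliding jaw (contact force between any of the fingers, the arm and moving_jaw above 2 N).
It fails at once if the fan bowl, pulley or pliers are shifted by more than 20 mm (distance of any of fan_bowl, pulley, pliers from where it was at the start of the episode above 0.02 m).
It also fails if it takes over 45 s, if anything falls off the work surface, if the arm or the gripper's body presses on something with over 40 N, if the wrist force passes 120 N, or if a joint passes its speed limit or range.

### The arm

A 6-joint arm with a two-finger parallel gripper is mounted at the origin on the work surface. World frame = base frame: x ahead of the robot, y to its left, z up, the work surface at z = 0. Lengths are in m, angles in degrees, forces in N, time in s.
With the tool pointing down it reaches from about 0.375 to 0.9 m from the base axis. Payload 3.1 kg.
Tool frame: the origin (TCP) lies on the front face of the gripper's body, between the roots of the fingers; the fingertips stand 70 mm ahead of it and the grasp point (between the pads) lies 51 mm ahead of it (bot.tip_extent is the distance from the TCP to the fingertips, in m); z points along the fingers, x is the direction in which the jaws open and shut, and the axes are right-handed (so a half turn about z gives the same grasp; the last joint's range is limited). The gripper opens to 87 mm and grips with 3 to 60 N. Pads are 19 mm wide; open, the fingers measure 117 mm over their backs; the gripper's body (75 mm by 190 mm) begins 51 mm behind the grasp point.
Start: joints at [53.199, 30.224, 82.088, -0, 67.689, -10.227], TCP at [0.28, 0.559, 0.292] pointing down, gripper open.
Joint ranges: [-176.69, 176.69], [-43.24, 126.21], [12.49, 139.97], [-82, 262], [0, 151.66], [-163.58, 163.58]. Speed limits (degrees/s): [159.86, 159.86, 180, 180, 180, 180].

### API

Orientations are given as a 3x3 rotation matrix whose columns are the frame's x, y, z axes.
In Python, from rig import bot, viewer, ticket gives the robot as it stands. The module is installed in compiled form; this text tells all that it offers.
- The arm moves only by the tool arm_command, never from a script. Its argument "targets" is a list of rows, each an object with "rot": the turn, a rotation vector about the tool's x, y, z in degrees, a list of three; "offset": the shift along the tool's x, y, z in cm, a list of three; "gripper": the closure, from 0 (fully open) to 1 (shut). A call has 1 to 8 rows; each row is the pose to reach, as a shift and turn from the pose commanded when the call began, along the tool's axes at that moment; what a row does not reach only later rows make up. A row lasts 1/10 s, in which the tool goes at most 50 mm and 8.59 degrees, less where a joint would pass 70% of its speed; a pose out of reach is approached as far as the arm can. A call with a gripper value outside its range is refused whole. The fingers move at their own pace and stop on an object; the grip force is fixed at half the most. Time passes only in rows, so rows that repeat a pose let the fingers close. It gives the time, the measured TCP pose, the force and the opening at its end, in the units of the state.
- bot.read_state(): the state, without advancing time (a new reading comes with each control period).
- viewer.capture(name): name is "side" or "top" or "wrist"; returns a dict with "frame" (384x512x3 uint8, red, green, blue), "fx", "fy", "cx", "cy" (pixels), "D" ([k1, k2, p1, p2, k3] as OpenCV has them; the pictures are not rectified), "view" (4x4, takes a point from world to camera coordinates). Camera axes: x right, y down, z forward; pixel columns grow to the right and rows downward; lengths in m; the calibration is good to about 2 mm. A picture is of the moment at which its call begins. There is no depth.
- ticket.hand_in(): hands the job in, once; it reports no verdict.
The state is a dict: "time_s": time; "joint_positions": joint angles; "qvel": joint speeds; "tau": joint torques, N m; "position": TCP position; "tcp_rot": TCP orientation; "force": force on the tool from outside, world axes, zero at the start; "moment": the same for the moment, N m; "opening": opening from 0.0 (shut) to 1.0 (fully open).
Only numpy, scipy, OpenCV 4.12 (cv2) and the standard library are available. Lean on these libraries where they do the work, as an engineer would, in place of code of your own. Each camera call takes 0.05 s, during which the arm holds its last target. There are 200 camera calls.

## Working session

There is one attempt and no reset: what is moved stays moved. The work goes in short steps, Python scripts to look and compute and a tool call to move; the robot and the scene stay as the last step left them, time stands still between calls to the robot, and variables do not carry over. Pictures are saved under pics/ and viewed, about 8 in all and at most 12, crops included, and the job is handed in when it is done.

Besides the shell and the picture viewer there is one more tool, called after "Call:" as a command line: name --argument value ..., lists and objects as JSON in quotes. arm_command: Moves the arm, as the interface text tells. Its arguments: {"type":"object","properties":{"targets":{"type":"array"}},"required":["targets"]}

```bash
mkdir -p pics; python3 - <<'E'
from rig import bot,viewer
import cv2,numpy as np,pickle
s=bot.read_state();print(s)
d={}
for n in("side","top"):
    c=viewer.capture(n);d[n]=c
    cv2.imwrite(f"pics/{n}0.png",cv2.resize(c["frame"][...,::-1],(768,576)))
    print(n,c["fx"],c["cx"],c["cy"],c["D"],np.round(c["view"],3).tolist())
pickle.dump(d,open("d0.pkl","wb"))
E
```

```text
{'time_s': 0.0, 'joint_positions': array([ 5.31989233e+01,  3.02783160e+01,  8.21576391e+01, -6.20014738e-04,
        6.76883174e+01, -1.02281752e+01]), 'qvel': array([ 0.02756346,  0.05764721,  0.04844452, -0.12027087, -0.04596496,
       -0.13376412]), 'tau': array([ 5.14809071e-04, -4.40039599e+01, -1.76592153e+01,  6.32181438e-02,
        5.81989659e-02, -1.64317989e-04]), 'position': array([0.27920925, 0.55850504, 0.29127148]), 'tcp_rot': array([[ 4.47331077e-01,  8.94367508e-01, -1.29127527e-03],
       [ 8.94365889e-01, -4.47332783e-01, -1.74272766e-03],
       [-2.13626875e-03, -3.75296316e-04, -9.99997648e-01]]), 'force': array([ 0.77019287, -0.55455539, -0.01434107]), 'moment': array([-0.01250015,  0.02917955,  0.01574286]), 'opening': 1.00133707679749}
side 372.22030055762536 251.7028409316965 191.31496297474948 [0.04084548 0.         0.         0.         0.        ] [[0.79, -0.613, -0.001, -0.358], [-0.47, -0.605, -0.642, 0.398], [0.393, 0.508, -0.766, 0.762], [0.0, 0.0, 0.0, 1.0]]
top 489.5731188535921 250.55552224212494 193.23683592429407 [-0.09719567  0.          0.          0.          0.        ] [[0.013, -1.0, -0.004, 0.136], [-0.989, -0.012, -0.146, 0.582], [0.146, 0.006, -0.989, 1.353], [0.0, 0.0, 0.0, 1.0]]
```

View pics/top0.png

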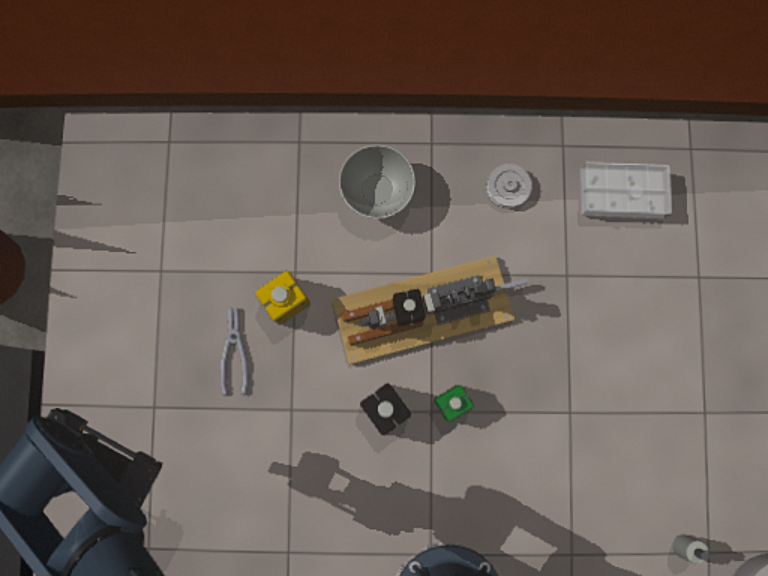

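View pics/side0.png

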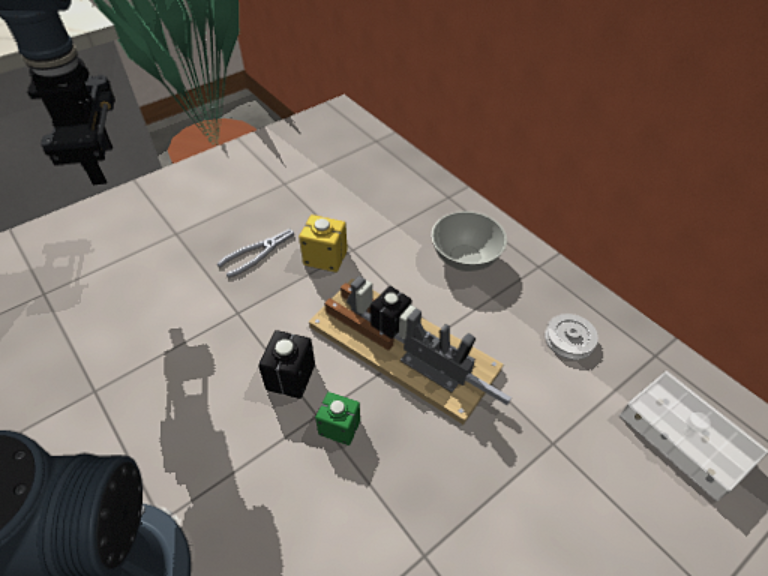

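The top view (768-wide) shows the clamp board with corners near (333,298), (497,257), (514,320) and (350,364). The grip end is on the right (world -y) and the clamped black housing is at (409,306). The side view agrees. Next I compute the clamp pose from the wood mask.

```bash
cat >h.py <<'E'
import numpy as np,cv2
def K(c): return np.array([[c["fx"],0,c["cx"]],[0,c["fy"],c["cy"]],[0,0,1.]])
def ray(c,px,z):
    u=cv2.undistortPoints(np.array(px,float).reshape(-1,1,2),K(c),np.array(c["D"],float)).reshape(-1,2)
    R=c["view"][:3,:3];o=-R.T@c["view"][:3,3]
    d=np.c_[u,np.ones(len(u))]@R
    return o+d*((z-o[2])/d[:,2])[:,None]
def proj(c,P):
    V=c["view"];return cv2.projectPoints(np.array(P,float).reshape(-1,1,3),cv2.Rodrigues(V[:3,:3])[0],V[:3,3],K(c),np.array(c["D"],float))[0].reshape(-1,2)
E
python3 - <<'E'
import pickle;from h import *
d=pickle.load(open("d0.pkl","rb"))
ims=[]
for n in("top","side"):
    c=d[n];hsv=cv2.cvtColor(c["frame"],cv2.COLOR_RGB2HSV)
    m=cv2.inRange(hsv,(10,70,90),(25,190,255));m[:125 if n=="top" else 150]=0
    m=cv2.morphologyEx(m,cv2.MORPH_OPEN,np.ones((2,2)))
    if n=="top": m[:,:215]=0
    k,l,s,_=cv2.connectedComponentsWithStats(cv2.dilate(m,np.ones((5,5))))
    i=1+np.argmax(s[1:,4]);m[l!=i]=0
    r=cv2.minAreaRect(ray(c,cv2.findNonZero(m).reshape(-1,2),.018)[:,:2].astype(np.float32)*1000)
    print(n,r,cv2.boxPoints(r).tolist())
    a=max((cv2.boxPoints(r)[[1,2]]-cv2.boxPoints(r)[[0,1]]),key=np.linalg.norm);a=a/np.linalg.norm(a)
    a*=np.sign(a[1]);x=np.array([a[1],-a[0]])
    o=np.array(r[0])
    P=lambda q:[*(o+x*q[0]+a*q[1])/1000,q[2]/1000]
    print(o,np.degrees(np.arctan2(-a[0],a[1])),P((0,-79,105)),P((0,-109,105)))
    im=c["frame"][...,::-1].copy();im=cv2.resize(im,None,fx=3,fy=3,interpolation=cv2.INTER_CUBIC)
    for q in [(65,165,18),(-65,165,18),(-65,-165,18),(65,-165,18),(0,-79,126),(0,-118,131),(0,0,80)]:
        u=proj(c,[P(q)])[0]*3+1;cv2.circle(im,(int(u[0]),int(u[1])),3,(0,0,255),-1)
    u=proj(c,[P((0,0,40))])[0]*3;X,Y=int(u[0]),int(u[1])
    ims.append(im[max(Y-250,0):Y+250,max(X-350,0):X+400][:500,:750])
    cv2.imwrite(f"pics/{n}1.png",ims[-1])
w=cv2.imwrite("pics/b1.png",cv2.resize(np.vstack([i[60:440] for i in ims]),None,fx=.78,fy=.78))
E
```

```text
top ((544.8388671875, 50.13392639160156), (131.3519287109375, 331.6174011230469), 15.863054275512695) [[436.3420104980469, 191.6764678955078], [526.9859619140625, -127.31221771240234], [653.335693359375, -91.40861511230469], [562.6917724609375, 227.580078125]]
[544.83886719  50.13392639] 15.863049 [np.float64(0.5664326438903808), np.float64(-0.025857582092285156), 0.105] [np.float64(0.5746328125), np.float64(-0.054715118408203124), 0.105]
side ((547.6658325195312, 48.6129150390625), (130.48045349121094, 333.2127990722656), 15.955266952514648) [[439.1409606933594, 190.86740112304688], [530.73681640625, -129.5089111328125], [656.190673828125, -93.64157104492188], [564.5948486328125, 226.7347412109375]]
[547.66583252  48.61291504] 15.9552765 [np.float64(0.5693819007873535), np.float64(-0.027343727111816405), 0.105] [np.float64(0.5776285076141358), np.float64(-0.056188026428222654), 0.105]
```

View pics/b1.png

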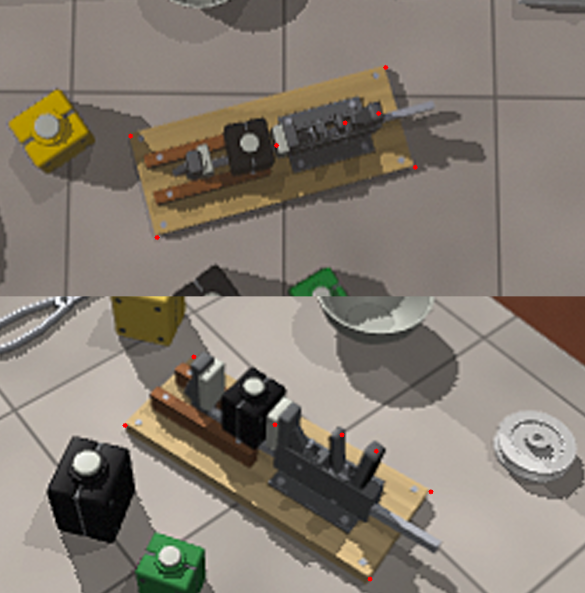

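Both views agree on the clamp pose to about 3 mm: origin (0.546, 0.049), yaw 15.9°. My plan is to keep the gripper open with one finger in front of the trigger, tilt the tool 8°, and squeeze by drawing the arm back. The wrist force then reads the trigger load directly.

```bash
cat >>h.py <<'E'
from scipy.spatial.transform import Rotation as Rn
O=np.array([.546,.0494,0]);yw=np.radians(15.9)
X=np.array([np.cos(yw),np.sin(yw),0]);Y=np.array([-np.sin(yw),np.cos(yw),0]);Z=np.array([0,0,1.])
def pose(x,y,z,tilt=8):   # grasp point in clamp mm -> TCP pose
    t=np.radians(tilt);u=Z*np.cos(t)-Y*np.sin(t);tx=Y*np.cos(t)+Z*np.sin(t)
    R=np.c_[tx,np.cross(-u,tx),-u]
    return O+X*x/1e3+Y*y/1e3+Z*z/1e3+u*.051,R
def go(s,p,R):
    R0=s["tcp_rot"];return np.round(R0.T@(p-s["position"])*100,2),np.round(Rn.from_matrix(R0.T@R).as_rotvec(degrees=True),2)
def clampxy(s):
    g=s["position"]+s["tcp_rot"][:,2]*.051-O
    return np.round(np.array([g@X,g@Y,g@Z])*1e3,1), np.round([s["force"]@X,s["force"]@Y,s["force"][2]],2)
E
python3 - <<'E'
from h import *;from rig import bot
s=bot.read_state();print(go(s,*pose(0,-105,200)),clampxy(s))
E
```

```text
(array([-41.87,  54.2 ,   4.15]), array([  2.91,   7.73, -42.4 ])) (array([-117.1,  562.7,  240.4]), array([ 0.22, -0.16,  0.21]))
```

Call:
arm_command --targets '[{"rot": [0.5,1.3,-7],"offset": [-3,4,0],"gripper": 0},{"rot": [1,2.6,-14],"offset": [-6,8,0],"gripper": 0},{"rot": [1.5,3.9,-21],"offset": [-9,12,0],"gripper": 0},{"rot": [2,5.2,-28],"offset": [-12,16,0],"gripper": 0},{"rot": [2.4,6.5,-35],"offset": [-15,20,0],"gripper": 0},{"rot": [2.9,7.7,-42.4],"offset": [-18,24,0],"gripper": 0},{"rot": [2.9,7.7,-42.4],"offset": [-21,28,0],"gripper": 0},{"rot": [2.9,7.7,-42.4],"offset": [-24,32,0],"gripper": 0}]'

```text
time_s: 0.9
position: [0.4438, 0.2294, 0.2921]
tcp_rot: [[-0.272, 0.961, -0.037], [0.952, 0.275, 0.135], [0.14, 0.001, -0.99]]
force: [1.1, -0.3, 0.1]
opening: 1.0
```

```bash
python3 - <<'E'
from h import *;from rig import bot
s=bot.read_state();print(go(s,*pose(0,-105,180)),clampxy(s),s["time_s"])
E
```

```text
(array([-31.88,   4.86,   1.71]), array([ 0.06, -0.06,  0.06])) (array([-48.9, 208.2, 241.6]), array([ 0.98, -0.62,  0.05])) 0.9
```

Call:
arm_command --targets '[{"rot": [0,0,0],"offset": [-4,0.6,0],"gripper": 0},{"rot": [0,0,0],"offset": [-8,1.2,0],"gripper": 0},{"rot": [0,0,0],"offset": [-12,1.8,0],"gripper": 0},{"rot": [0,0,0],"offset": [-16,2.4,0],"gripper": 0},{"rot": [0,0,0],"offset": [-20,3,0],"gripper": 0},{"rot": [0,0,0],"offset": [-24,3.6,0],"gripper": 0},{"rot": [0,0,0],"offset": [-27,4.2,0],"gripper": 0},{"rot": [0,0,0],"offset": [-27,4.2,0],"gripper": 0}]'

```text
time_s: 1.7
position: [0.5592, -0.0183, 0.2536]
tcp_rot: [[-0.267, 0.963, -0.035], [0.954, 0.27, 0.134], [0.138, 0.002, -0.99]]
force: [-0.4, 0.8, 0.1]
opening: 0.999
```

```bash
python3 - <<'E'
from h import *;from rig import bot,viewer
s=bot.read_state();print(go(s,*pose(0,-105,106)),clampxy(s),s["time_s"])
c=viewer.capture("wrist");im=c["frame"][...,::-1].copy()
for q in [(0,-76,126),(0,-118,131),(0,0,80)]:
    P=O+X*q[0]/1e3+Y*q[1]/1e3+Z*q[2]/1e3;u=proj(c,[P])[0];print(q,u);cv2.circle(im,(int(u[0]),int(u[1])),3,(0,0,255),-1)
cv2.imwrite("pics/w0.png",im)
E
```

```text
(array([-5.63,  0.58,  9.02]), array([ 0.17,  0.07, -0.24])) (array([ -5.7, -61.7, 203.1]), array([-0.15,  0.83,  0.13])) 1.7
(0, -76, 126) [228.20981424 217.96052737]
(0, -118, 131) [174.71959845 222.96438947]
(0, 0, 80) [302.97868378 197.58782745]
```

View pics/w0.png

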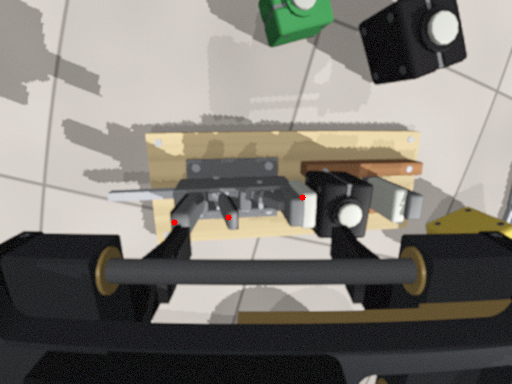

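The wrist view shows the trigger top at about (230,215), the grip at (178,218), the fixed pad at (308,205) and the sliding pad at (385,200). The projected points match to about 3 mm. Going down now.

Call:
arm_command --targets '[{"rot": [0,0,0],"offset": [-4,0.6,0],"gripper": 0},{"rot": [0,0,0],"offset": [-5.6,0.6,1],"gripper": 0},{"rot": [0,0,0],"offset": [-5.6,0.6,3],"gripper": 0},{"rot": [0,0,0],"offset": [-5.6,0.6,5],"gripper": 0},{"rot": [0,0,0],"offset": [-5.6,0.6,7],"gripper": 0},{"rot": [0,0,0],"offset": [-5.6,0.6,8.5],"gripper": 0},{"rot": [0,0,0],"offset": [-5.6,0.6,9],"gripper": 0},{"rot": [0,0,0],"offset": [-5.6,0.6,9],"gripper": 0}]'

```text
time_s: 2.55
position: [0.5737, -0.0528, 0.1567]
tcp_rot: [[-0.272, 0.962, -0.04], [0.952, 0.275, 0.136], [0.142, -0.001, -0.99]]
force: [1.3, 0.2, 0.5]
opening: 1.002
```

```bash
cat >look.py <<'E'
import sys
from h import *;from rig import bot,viewer
s=bot.read_state();print(go(s,*pose(0,-105,106)),clampxy(s),s["time_s"])
if len(sys.argv)>1:
    c=viewer.capture("wrist");cv2.imwrite("pics/%s.png"%sys.argv[1],c["frame"][...,::-1])
E
python3 look.py w1
```

```text
(array([-0.62,  0.13, -0.07]), array([-0.06, -0.15,  0.03])) (array([ -1.4, -98.7, 106.2]), array([ 1.36, -0.13,  0.51])) 2.55
```

View pics/w1.png

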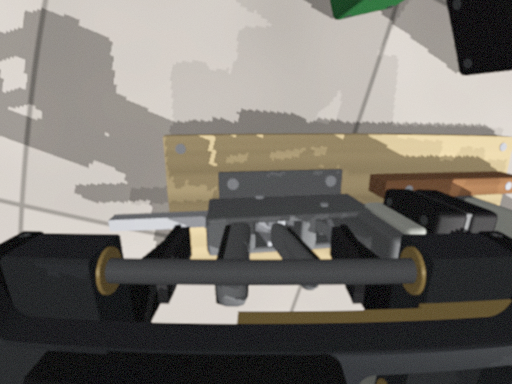

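The trigger and grip stand between the fingers. First squeeze: draw back along clamp -y.

Call:
arm_command --targets '[{"rot": [0,0,0],"offset": [-1.0,0.1,-0.15],"gripper": 0},{"rot": [0,0,0],"offset": [-1.7,0.1,-0.25],"gripper": 0},{"rot": [0,0,0],"offset": [-2.2,0.1,-0.3],"gripper": 0},{"rot": [0,0,0],"offset": [-2.2,0.1,-0.3],"gripper": 0},{"rot": [0,0,0],"offset": [-2.2,0.1,-0.3],"gripper": 0}]'

```text
time_s: 3.1
position: [0.5821, -0.0751, 0.1581]
tcp_rot: [[-0.271, 0.962, -0.036], [0.952, 0.273, 0.135], [0.14, 0.003, -0.99]]
force: [0.0, 3.2, 4.2]
opening: 0.999
```

```bash
python3 look.py
```

```text
(array([ 1.72, -0.06,  0.4 ]), array([ 0.15, -0.04, -0.03])) (array([   0.8, -122.5,  107.6]), array([0.87, 3.04, 4.21])) 3.1
```

Call:
arm_command --targets '[{"rot": [0,0,0],"offset": [-0.7,0,-0.1],"gripper": 0},{"rot": [0,0,0],"offset": [-1.3,0,-0.15],"gripper": 0},{"rot": [0,0,0],"offset": [-1.3,0,-0.15],"gripper": 0}]'

```text
time_s: 3.4
position: [0.5854, -0.0874, 0.1574]
tcp_rot: [[-0.271, 0.962, -0.037], [0.952, 0.273, 0.136], [0.141, 0.001, -0.99]]
force: [0.0, 4.4, 3.4]
opening: 1.001
```

```bash
python3 look.py w2
```

```text
(array([ 2.98, -0.04,  0.51]), array([ 0.08, -0.11, -0.02])) (array([   0.5, -135.2,  106.9]), array([1.22, 4.28, 3.42])) 3.4
```

View pics/w2.png

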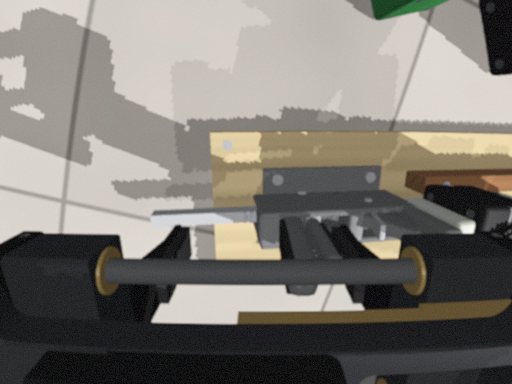

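The trigger is now nearly on the grip, with a small gap left at about (310,255). I push a little further to find the stop.

Call:
arm_command --targets '[{"rot": [0,0,0],"offset": [-0.4,0,-0.05],"gripper": 0},{"rot": [0,0,0],"offset": [-0.4,0,-0.05],"gripper": 0}]'

```text
time_s: 3.65
position: [0.5861, -0.0903, 0.157]
tcp_rot: [[-0.271, 0.962, -0.038], [0.952, 0.273, 0.138], [0.143, 0.001, -0.99]]
force: [-0.8, 7.2, 4.2]
opening: 1.0
```

Call:
arm_command --targets '[{"rot": [0,0,0],"offset": [-0.3,0,-0.05],"gripper": 0},{"rot": [0,0,0],"offset": [-0.3,0,-0.05],"gripper": 0}]'

```text
time_s: 3.85
position: [0.5862, -0.0909, 0.1567]
tcp_rot: [[-0.269, 0.962, -0.04], [0.952, 0.272, 0.142], [0.148, 0.0, -0.989]]
force: [-0.3, 12.6, 3.1]
opening: 0.997
```

```bash
python3 look.py
```

```text
(array([ 3.34, -0.03,  0.52]), array([ 0.02, -0.51, -0.11])) (array([   0.2, -138.3,  106.3]), array([ 3.16, 12.15,  3.11])) 3.85
```

The stop is at yc about -138, and the free-running force is about 4 N. Next I let the trigger out fully and squeeze again, reading the force 7 mm before the end of the stroke.

Call:
arm_command --targets '[{"rot": [0,0,0],"offset": [2,0,0.3],"gripper": 0},{"rot": [0,0,0],"offset": [3.8,0,0.55],"gripper": 0},{"rot": [0,0,0],"offset": [3.8,0,0.55],"gripper": 0},{"rot": [0,0,0],"offset": [3.8,0,0.55],"gripper": 0}]'

```text
time_s: 4.25
position: [0.5771, -0.0575, 0.157]
tcp_rot: [[-0.273, 0.961, -0.036], [0.952, 0.276, 0.133], [0.138, 0.002, -0.99]]
force: [-0.3, -0.7, 0.2]
opening: 0.999
```

```bash
cat >>look.py <<'E'
# sliding-jaw position from the side camera: white pad blob beyond the housing
c=viewer.capture("side");t=viewer.capture("top")
im=cv2.resize(c["frame"][...,::-1],None,fx=4,fy=4,interpolation=cv2.INTER_CUBIC)
u=proj(c,[O+Y*.045+Z*.08])[0]*4;x,y=int(u[0]),int(u[1])
cr=im[max(y-200,0):y+200,max(x-250,0):x+250].copy()
for k in range(40,100,10):
    a=proj(c,[O+Y*k/1e3+X*.017+Z*.108])[0]*4-[x-250,max(y-200,0)]
    cv2.circle(cr,(int(a[0]),int(a[1])),2,(0,0,255),-1)
im=cv2.resize(t["frame"][...,::-1],None,fx=4,fy=4,interpolation=cv2.INTER_CUBIC)
u=proj(t,[O+Y*.045+Z*.08])[0]*4;x,y=int(u[0]),int(u[1])
ct=im[y-120:y+120,x-250:x+250].copy()
for k in range(40,100,10):
    a=proj(t,[O+Y*k/1e3+X*.017+Z*.108])[0]*4-[x-250,y-120]
    cv2.circle(ct,(int(a[0]),int(a[1])),2,(0,0,255),-1)
if len(sys.argv)>1: cv2.imwrite("pics/%s_s.png"%sys.argv[1],cv2.resize(np.vstack([cr,ct]),None,fx=.9,fy=.9))
E
python3 look.py r1
```

```text
(array([-0.08, -0.06,  0.04]), array([0.1 , 0.07, 0.11])) (array([   0.7, -104.3,  106.5]), array([-0.48, -0.59,  0.19])) 4.25
```

View pics/r1_s.png

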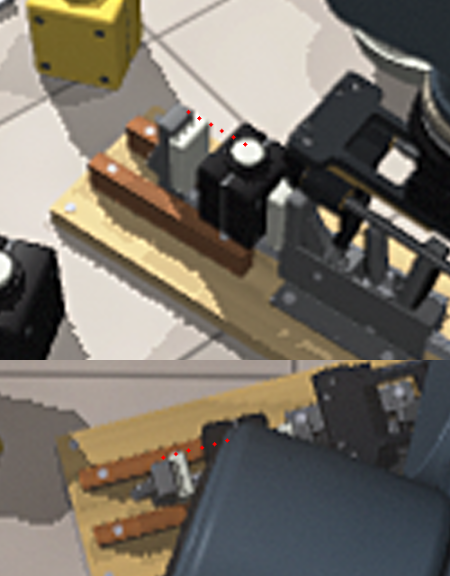

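The side view shows the sliding pad's face edge at (208,124), about y 72 mm, so roughly 22 mm remain to bearing, or 4 to 5 squeezes. I continue pumping.

Call:
arm_command --targets '[{"rot": [0,0,0],"offset": [-1.5,0,-0.2],"gripper": 0},{"rot": [0,0,0],"offset": [-2.5,0,-0.35],"gripper": 0},{"rot": [0,0,0],"offset": [-3.1,0,-0.45],"gripper": 0},{"rot": [0,0,0],"offset": [-3.1,0,-0.45],"gripper": 0}]'

```text
time_s: 4.8
position: [0.5852, -0.0886, 0.1571]
tcp_rot: [[-0.27, 0.962, -0.038], [0.953, 0.272, 0.136], [0.141, 0.001, -0.99]]
force: [-1.6, 4.1, 3.8]
opening: 1.001
```

Call:
arm_command --targets '[{"rot": [0,0,0],"offset": [-0.4,0,-0.05],"gripper": 0},{"rot": [0,0,0],"offset": [-0.7,0,-0.1],"gripper": 0},{"rot": [0,0,0],"offset": [-0.7,0,-0.1],"gripper": 0}]'

```text
time_s: 5.1
position: [0.5858, -0.091, 0.1566]
tcp_rot: [[-0.269, 0.962, -0.041], [0.952, 0.272, 0.143], [0.149, -0.001, -0.989]]
force: [-1.3, 12.9, 2.3]
opening: 1.002
```

Call:
arm_command --targets '[{"rot": [0,0,0],"offset": [2,0,0.3],"gripper": 0},{"rot": [0,0,0],"offset": [3.8,0,0.55],"gripper": 0},{"rot": [0,0,0],"offset": [3.8,0,0.55],"gripper": 0},{"rot": [0,0,0],"offset": [3.8,0,0.55],"gripper": 0}]'

```text
time_s: 5.5
position: [0.5775, -0.0576, 0.1573]
tcp_rot: [[-0.273, 0.961, -0.035], [0.952, 0.275, 0.133], [0.138, 0.003, -0.99]]
force: [-0.0, 0.1, -0.1]
opening: 0.999
```

Call:
arm_command --targets '[{"rot": [0,0,0],"offset": [-1.5,0,-0.2],"gripper": 0},{"rot": [0,0,0],"offset": [-2.5,0,-0.35],"gripper": 0},{"rot": [0,0,0],"offset": [-3.1,0,-0.45],"gripper": 0},{"rot": [0,0,0],"offset": [-3.1,0,-0.45],"gripper": 0}]'

```text
time_s: 5.9
position: [0.5856, -0.0889, 0.1572]
tcp_rot: [[-0.269, 0.962, -0.037], [0.953, 0.272, 0.136], [0.141, 0.002, -0.99]]
force: [-1.0, 3.9, 3.9]
opening: 0.999
```

Call:
arm_command --targets '[{"rot": [0,0,0],"offset": [-0.4,0,-0.05],"gripper": 0},{"rot": [0,0,0],"offset": [-0.7,0,-0.1],"gripper": 0},{"rot": [0,0,0],"offset": [-0.7,0,-0.1],"gripper": 0}]'

```text
time_s: 6.2
position: [0.5861, -0.091, 0.1567]
tcp_rot: [[-0.268, 0.963, -0.04], [0.952, 0.271, 0.144], [0.149, -0.0, -0.989]]
force: [-0.2, 13.4, 3.1]
opening: 0.998
```

```bash
python3 look.py r3
```

```text
(array([ 3.35, -0.02,  0.53]), array([ 0.03, -0.58, -0.18])) (array([   0.2, -138.4,  106.3]), array([ 3.46, 13.  ,  3.05])) 6.2
```

View pics/r3_s.png

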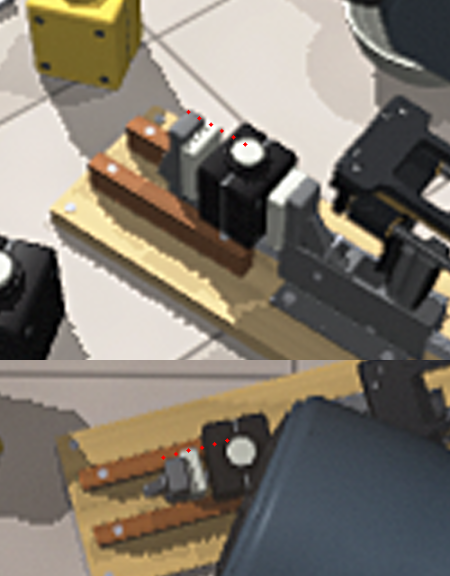

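The jaw came in two teeth and the pad face edge is now at about (221,132), y about 61 mm. The housing is still upright. I'll do the next two squeezes one at a time, watching the force.

Call:
arm_command --targets '[{"rot": [0,0,0],"offset": [2,0,0.3],"gripper": 0},{"rot": [0,0,0],"offset": [3.8,0,0.55],"gripper": 0},{"rot": [0,0,0],"offset": [3.8,0,0.55],"gripper": 0},{"rot": [0,0,0],"offset": [3.8,0,0.55],"gripper": 0}]'

```text
time_s: 6.75
position: [0.5774, -0.0578, 0.1572]
tcp_rot: [[-0.273, 0.961, -0.035], [0.952, 0.275, 0.133], [0.138, 0.003, -0.99]]
force: [-0.5, 0.5, 0.6]
opening: 1.0
```

Call:
arm_command --targets '[{"rot": [0,0,0],"offset": [-1.5,0,-0.2],"gripper": 0},{"rot": [0,0,0],"offset": [-2.5,0,-0.35],"gripper": 0},{"rot": [0,0,0],"offset": [-3.1,0,-0.45],"gripper": 0},{"rot": [0,0,0],"offset": [-3.1,0,-0.45],"gripper": 0}]'

```text
time_s: 7.15
position: [0.5856, -0.0889, 0.1571]
tcp_rot: [[-0.269, 0.962, -0.037], [0.953, 0.272, 0.136], [0.141, 0.001, -0.99]]
force: [-2.0, 4.6, 3.9]
opening: 1.002
```

Call:
arm_command --targets '[{"rot": [0,0,0],"offset": [-0.4,0,-0.05],"gripper": 0},{"rot": [0,0,0],"offset": [-0.7,0,-0.1],"gripper": 0},{"rot": [0,0,0],"offset": [-0.7,0,-0.1],"gripper": 0}]'

```text
time_s: 7.45
position: [0.5861, -0.091, 0.1567]
tcp_rot: [[-0.268, 0.963, -0.041], [0.952, 0.271, 0.144], [0.149, -0.0, -0.989]]
force: [-0.2, 13.8, 3.6]
opening: 0.998
```

```bash
python3 look.py r4
```

```text
(array([ 3.35, -0.02,  0.52]), array([ 0.01, -0.58, -0.17])) (array([ 1.000e-01, -1.384e+02,  1.062e+02]), array([ 3.55, 13.36,  3.63])) 7.45
```

Call:
arm_command --targets '[{"rot": [0,0,0],"offset": [2,0,0.3],"gripper": 0},{"rot": [0,0,0],"offset": [3.8,0,0.55],"gripper": 0},{"rot": [0,0,0],"offset": [3.8,0,0.55],"gripper": 0},{"rot": [0,0,0],"offset": [3.8,0,0.55],"gripper": 0}]'

```text
time_s: 8.0
position: [0.5774, -0.0578, 0.1572]
tcp_rot: [[-0.273, 0.961, -0.035], [0.952, 0.275, 0.133], [0.138, 0.003, -0.99]]
force: [0.4, 0.2, -0.1]
opening: 1.001
```

Call:
arm_command --targets '[{"rot": [0,0,0],"offset": [-1.5,0,-0.2],"gripper": 0},{"rot": [0,0,0],"offset": [-2.5,0,-0.35],"gripper": 0},{"rot": [0,0,0],"offset": [-3.1,0,-0.45],"gripper": 0},{"rot": [0,0,0],"offset": [-3.1,0,-0.45],"gripper": 0}]'

```text
time_s: 8.4
position: [0.5856, -0.0889, 0.1572]
tcp_rot: [[-0.269, 0.962, -0.037], [0.953, 0.271, 0.136], [0.141, 0.001, -0.99]]
force: [-1.0, 4.0, 2.9]
opening: 1.004
```

```bash
python3 look.py r5
```

```text
(array([ 3.13, -0.02,  0.52]), array([ 0.1 , -0.12, -0.14])) (array([   0.3, -136.6,  106.7]), array([0.08, 4.09, 2.93])) 8.4
```

View pics/r5_s.png

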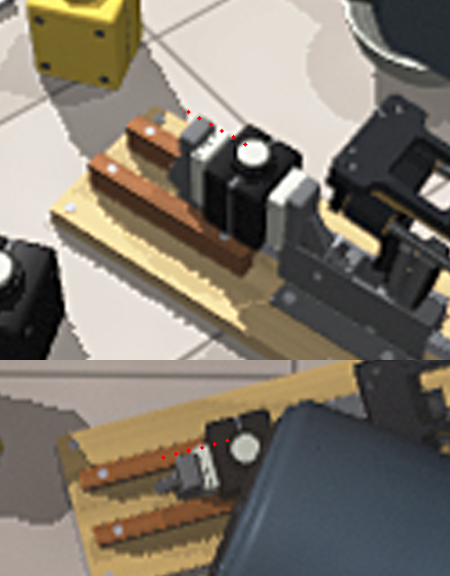

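The sliding pad now touches the housing at (212,165) and has pushed it close to the fixed pad. The force is still free-running at 4 N. I finish this squeeze, then make the next one in small increments.

Call:
arm_command --targets '[{"rot": [0,0,0],"offset": [-0.4,0,-0.05],"gripper": 0},{"rot": [0,0,0],"offset": [-0.7,0,-0.1],"gripper": 0},{"rot": [0,0,0],"offset": [-0.7,0,-0.1],"gripper": 0}]'

```text
time_s: 8.85
position: [0.5861, -0.091, 0.1567]
tcp_rot: [[-0.269, 0.962, -0.041], [0.952, 0.272, 0.143], [0.149, -0.0, -0.989]]
force: [-0.5, 13.0, 3.6]
opening: 0.998
```

Call:
arm_command --targets '[{"rot": [0,0,0],"offset": [2,0,0.3],"gripper": 0},{"rot": [0,0,0],"offset": [3.8,0,0.55],"gripper": 0},{"rot": [0,0,0],"offset": [3.8,0,0.55],"gripper": 0},{"rot": [0,0,0],"offset": [3.8,0,0.55],"gripper": 0}]'

```text
time_s: 9.25
position: [0.5774, -0.0576, 0.1572]
tcp_rot: [[-0.273, 0.961, -0.035], [0.952, 0.275, 0.133], [0.137, 0.003, -0.99]]
force: [0.0, 0.0, 0.6]
opening: 0.999
```

Call:
arm_command --targets '[{"rot": [0,0,0],"offset": [-1.2,0,-0.15],"gripper": 0},{"rot": [0,0,0],"offset": [-1.8,0,-0.25],"gripper": 0},{"rot": [0,0,0],"offset": [-2.0,0,-0.3],"gripper": 0},{"rot": [0,0,0],"offset": [-2.0,0,-0.3],"gripper": 0}]'

```text
time_s: 9.65
position: [0.5825, -0.0773, 0.1573]
tcp_rot: [[-0.27, 0.962, -0.037], [0.953, 0.272, 0.136], [0.141, 0.002, -0.99]]
force: [-0.6, 3.6, 3.4]
opening: 1.001
```

Call:
arm_command --targets '[{"rot": [0,0,0],"offset": [-0.3,0,-0.05],"gripper": 0},{"rot": [0,0,0],"offset": [-0.6,0,-0.1],"gripper": 0},{"rot": [0,0,0],"offset": [-0.6,0,-0.1],"gripper": 0}]'

```text
time_s: 9.95
position: [0.5839, -0.0822, 0.1575]
tcp_rot: [[-0.27, 0.962, -0.037], [0.952, 0.273, 0.137], [0.142, 0.001, -0.99]]
force: [-1.2, 5.2, 4.3]
opening: 1.002
```

Call:
arm_command --targets '[{"rot": [0,0,0],"offset": [-0.3,0,-0.05],"gripper": 0},{"rot": [0,0,0],"offset": [-0.5,0,-0.05],"gripper": 0},{"rot": [0,0,0],"offset": [-0.5,0,-0.05],"gripper": 0}]'

```text
time_s: 10.25
position: [0.585, -0.086, 0.1573]
tcp_rot: [[-0.27, 0.962, -0.038], [0.952, 0.273, 0.139], [0.144, 0.001, -0.99]]
force: [-0.3, 7.0, 4.7]
opening: 0.999
```

```bash
python3 look.py r6
```

```text
(array([ 2.84, -0.04,  0.49]), array([ 0.07, -0.28, -0.07])) (array([   0.4, -133.6,  106.8]), array([1.62, 6.78, 4.72])) 10.25
```

The force is rising (4 to 7 N), so both pads bear at roughly 9 N. I complete this tooth, let out, and make the one further squeeze with the force watched.

Call:
arm_command --targets '[{"rot": [0,0,0],"offset": [-0.3,0,-0.05],"gripper": 0},{"rot": [0,0,0],"offset": [-0.5,0,-0.1],"gripper": 0},{"rot": [0,0,0],"offset": [-0.5,0,-0.1],"gripper": 0}]'

```text
time_s: 10.7
position: [0.586, -0.0898, 0.157]
tcp_rot: [[-0.269, 0.962, -0.039], [0.952, 0.272, 0.141], [0.146, 0.001, -0.989]]
force: [-0.9, 10.7, 2.2]
opening: 1.003
```

Call:
arm_command --targets '[{"rot": [0,0,0],"offset": [-0.2,0,0],"gripper": 0},{"rot": [0,0,0],"offset": [-0.3,0,-0.05],"gripper": 0},{"rot": [0,0,0],"offset": [-0.3,0,-0.05],"gripper": 0}]'

```text
time_s: 11.0
position: [0.5862, -0.0908, 0.1568]
tcp_rot: [[-0.268, 0.962, -0.041], [0.952, 0.272, 0.145], [0.15, -0.0, -0.989]]
force: [0.4, 15.3, 2.3]
opening: 1.003
```

```bash
python3 look.py r7
```

```text
(array([ 3.33, -0.03,  0.54]), array([ 0.01, -0.65, -0.15])) (array([   0.2, -138.1,  106.4]), array([ 4.6 , 14.59,  2.28])) 11.0
```

View pics/r7_s.png

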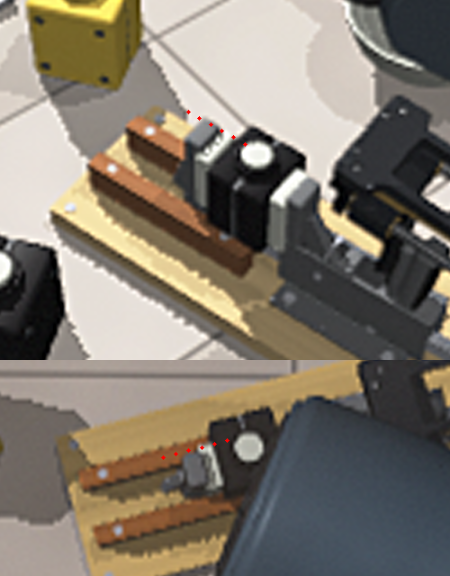

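The pads bear on both sides and the housing is upright and square at (250,185). I estimate 10 to 16 N on it, so I make the one more squeeze, stopping at about 12 N on the trigger.

Call:
arm_command --targets '[{"rot": [0,0,0],"offset": [2,0,0.3],"gripper": 0},{"rot": [0,0,0],"offset": [3.8,0,0.55],"gripper": 0},{"rot": [0,0,0],"offset": [3.8,0,0.55],"gripper": 0},{"rot": [0,0,0],"offset": [3.8,0,0.55],"gripper": 0}]'

```text
time_s: 11.55
position: [0.5776, -0.0589, 0.1575]
tcp_rot: [[-0.273, 0.961, -0.036], [0.952, 0.275, 0.133], [0.138, 0.002, -0.99]]
force: [1.0, -0.1, -0.1]
opening: 0.997
```

Call:
arm_command --targets '[{"rot": [0,0,0],"offset": [-1.0,0,-0.15],"gripper": 0},{"rot": [0,0,0],"offset": [-1.5,0,-0.2],"gripper": 0},{"rot": [0,0,0],"offset": [-1.5,0,-0.2],"gripper": 0}]'

```text
time_s: 11.85
position: [0.5812, -0.0733, 0.1578]
tcp_rot: [[-0.269, 0.963, -0.038], [0.953, 0.271, 0.139], [0.144, 0.001, -0.99]]
force: [-1.9, 7.0, 5.0]
opening: 1.004
```

Call:
arm_command --targets '[{"rot": [0,0,0],"offset": [-0.3,0,-0.05],"gripper": 0},{"rot": [0,0,0],"offset": [-0.6,0,-0.1],"gripper": 0},{"rot": [0,0,0],"offset": [-0.6,0,-0.1],"gripper": 0}]'

```text
time_s: 12.15
position: [0.5825, -0.0777, 0.158]
tcp_rot: [[-0.268, 0.963, -0.039], [0.952, 0.271, 0.141], [0.146, 0.001, -0.989]]
force: [-2.1, 8.9, 6.5]
opening: 0.997
```

Call:
arm_command --targets '[{"rot": [0,0,0],"offset": [-0.3,0,-0.05],"gripper": 0},{"rot": [0,0,0],"offset": [-0.5,0,-0.05],"gripper": 0},{"rot": [0,0,0],"offset": [-0.5,0,-0.05],"gripper": 0}]'

```text
time_s: 12.45
position: [0.5835, -0.0815, 0.158]
tcp_rot: [[-0.268, 0.963, -0.04], [0.952, 0.271, 0.143], [0.148, 0.001, -0.989]]
force: [-1.7, 11.0, 8.4]
opening: 1.0
```

Call:
arm_command --targets '[{"rot": [0,0,0],"offset": [-0.2,0,0],"gripper": 0},{"rot": [0,0,0],"offset": [-0.2,0,0],"gripper": 0},{"rot": [0,0,0],"offset": [-0.2,0,0],"gripper": 0},{"rot": [0,0,0],"offset": [-0.2,0,0],"gripper": 0},{"rot": [0,0,0],"offset": [-0.2,0,0],"gripper": 0},{"rot": [0,0,0],"offset": [-0.2,0,0],"gripper": 0},{"rot": [0,0,0],"offset": [-0.2,0,0],"gripper": 0},{"rot": [0,0,0],"offset": [-0.2,0,0],"gripper": 0}]'

```text
time_s: 13.25
position: [0.5839, -0.0829, 0.158]
tcp_rot: [[-0.268, 0.963, -0.04], [0.952, 0.271, 0.144], [0.149, 0.001, -0.989]]
force: [-1.7, 11.9, 8.5]
opening: 1.002
```

```bash
python3 look.py r8
```

```text
(array([ 2.5 , -0.03,  0.53]), array([ 0.06, -0.57, -0.18])) (array([   0.2, -130. ,  107.6]), array([ 1.64, 11.91,  8.55])) 13.25
```

View pics/r8_s.png

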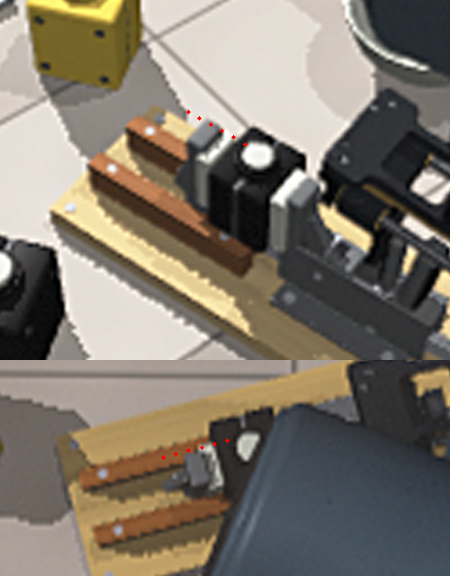

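The housing sits square and upright between both pads, the trigger is about two thirds in, and the force is steady at 12 N. I estimate 20 to 25 N on the housing, so I hand in.

```bash
python3 -c "
from rig import ticket;print(ticket.hand_in())"
```

```text
the job is handed in; nothing more can be done
None
```

The sliding jaw has come in and both rubber pads grip the housing. I handed the job in at about 13 s with the trigger still held squeezed; no verdict was reported.

- **Method:** I kept the gripper open around the trigger and grip and drew the arm back along the bar. That way the front finger squeezed the trigger and the wrist force showed its load. The sliding jaw was never touched.
- **Squeezes:** Five full squeezes ran at about 4 N. On the sixth the force rose, so the pads were bearing. I made one more, stopped part-way before the trigger's stop.
- **Last checks:**
  - Steady force along the bar was 11.9 N, with 8.5 N upward from the finger rubbing on the trigger.
  - I put the trigger at about 0.15 rad from the arm's position.
  - In the last picture the housing is upright and square between the pads.
- **Uncertain:** The force on the housing is an estimate, about 20–25 N, because no sensor measures it. For the sixth squeeze, estimates from trigger force and from jaw travel ranged from 10 to 19 N. A full seventh squeeze would have added at most about 20 N, leaving it under 45 N.
- **Not checked:** I did not measure the bowl, pulley and pliers again at the end, but the arm's path stayed above them.

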